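# Stand the slumped trimming board up to drain

## Task

The rinsed white trimming board has slumped in the steel drainer. Push its foot in towards the splash panel, over the ribs, until the whole width of the foot stands in the bay between the first and second ribs from the panel, where the second rib keeps it from sliding out, and the board leans steeply with its head on the panel. Leave the beaker, the pot and the other things on the bench where they are.

Things in the scene. Friction and masses are not known exactly. Their poses are not given: they have to be found in the camera images.
- drainer: Fixed stainless steel drainer, 250 x 400 mm: a shallow tray with an upright splash panel, 230 mm high, along one long edge. Origin: centre of its underside, on the bench; x points towards the panel, y along the panel, z up. Tray floor at z = 4 mm, panel face at x = 120 mm. Rim 4 mm thick, 20 mm high on the other three sides, the front one at x = -125 to -121 mm.
- panel_bottom (a point): Middle of the line where the panel's face meets the tray floor. Axes as the drainer. Wet plastic slides easily on the drainer's steel (friction about 0.2).
- rib2 (a point): Middle of the crest of the second rib from the panel. The tray has four rounded ribs parallel to the panel, each 4 mm proud of the floor, 23 mm wide and 230 mm long (115 mm either way along y), with their crests 50, 95, 140 and 185 mm from the panel's face and flat floor between them. Axes as the drainer.
- board_foot (a point): Middle of the foot edge of the white plastic trimming board (200 x 90 x 18 mm, 0.2 to 0.45 kg, loose, hand slot 52 x 22 mm near its head). The board stands on this edge, which belongs to its under face, the one towards the panel. Axes: z along the board from foot to head, x out of the under face (the board fills x = -18 to 0 mm), y across its width.
- board: The board as a whole; origin and axes as board_foot. It starts leaning on the panel, about 30 degrees above the level, its foot in the bay between the third and fourth ribs from the panel. Resting behind the second rib, its foot edge is about 84 mm from the panel and it leans about 25 degrees from the upright.
- board_foot_left (a point): The +y end of the same lower foot edge, 45 mm from its middle. Same axes.
- board_foot_right (a point): The -y end of the same lower foot edge, 45 mm from its middle. Same axes.
- board_head_left (a point): The +y end of the head edge of the board's under face, the edge that touches the panel; 200 mm from board_foot_left. Same axes.
- board_head_right (a point): The -y end of that head edge. Same axes.
- beaker: Glass beaker, 64 mm in diameter, 85 mm high, standing in the tray beyond one end of the ribs; loose. Origin: centre of its underside. Leave alone.
- pot: Clear specimen pot with a white lid, 52 mm in diameter, 62 mm high, standing in the tray beyond the other end of the ribs; loose. Origin: centre of its underside. Leave alone.
- slide_box: Closed grey and black slide box, 100 x 176 x 35 mm, loose on the bench. Origin: centre of its underside. Leave alone.
- mouse: Black computer mouse, 105 x 62 x 33 mm, loose on the bench. Origin: centre of its underside. Leave alone.
- stapler: Dark blue stapler, 145 x 36 x 65 mm, loose on the bench. Origin: centre of its underside. Leave alone.
There are look-alikes about, which are no part of the job. Of the things that look like the board, the smaller one is meant.

How it is judged:
By the outcome, as a careful person would: the job done as asked, in the order asked, and still so for the second after the job is handed in, with the robot touching nothing.
It also fails if it takes over 38 s, if anything falls off the work surface, if the arm or the gripper's body presses on something with over 40 N, if the wrist force passes 120 N, or if a joint passes its speed limit or range.

## Robot

A 6-joint arm with a two-finger parallel gripper is mounted at the origin on the work surface. World frame = base frame: x ahead of the robot, y to its left, z up, the work surface at z = 0. Lengths are in m, angles in rad, forces in N, time in s.
With the tool pointing down it reaches from about 0.225 to 0.875 m from the base axis. Payload 3.4 kg.
Tool frame: the origin (TCP) lies midway between the tips of the shut fingers; the grasp point (between the pads) lies 19 mm behind it (manip.grasp_offset is the distance from the TCP to the grasp point, in m); x points along the fingers, y is the direction in which the jaws open and shut, and the axes are right-handed (so a half turn about x gives the same grasp; the last joint's range is limited). The gripper opens to 85 mm and grips with 20 to 120 N. Pads are 22 mm wide; open, the fingers measure 114 mm over their backs; the gripper's body (76 mm by 85 mm) begins 54 mm behind the grasp point. The pads swing forward as they close: fully open they stand 13 mm farther back than shut.
Start: joints at [1.104, 0.276, 1.505, -0, 1.361, -0.121], TCP at [0.195, 0.541, 0.231] pointing down, gripper open.
Joint ranges: [-2.89, 2.89], [-0.75, 2.08], [0.22, 2.7], [-1.18, 4.32], [0.11, 2.71], [-2.7, 2.7]. Speed limits (rad/s): [2.57, 2.57, 3.14, 3.14, 3.14, 3.14].

## Interface

Orientations are given as a unit quaternion [w, x, y, z].
In Python, from rig import manip gives the robot as it stands.
- The arm moves only by the shell command python3 -m creep 'ROWS' [OPENING] [FORCE]. ROWS is a JSON object of lists of equal length, an entry for each row: "delta_pos": the shift along the tool's x, y, z in cm, a list of three; "dr": the turn, a rotation vector about the tool's x, y, z in rad, a list of three. In form: {"delta_pos": [[dx, dy, dz], ...], "dr": [[rx, ry, rz], ...]}. A call has 1 to 10 rows; each row is the pose to reach, as a shift and turn from the pose commanded when the call began, along the tool's axes at that moment; what a row does not reach only later rows make up. A row lasts 1/10 s, in which the tool goes at most 50 mm and 8.59 degrees, less where a joint would pass 70% of its speed; a pose out of reach is approached as far as the arm can. A call with a gripper value outside its range is refused whole. OPENING is the opening, from -1 (shut) to 1 (fully open), set as the call begins (- or left out, the last holds). The fingers move at their own pace and stop on an object; FORCE is the grip in N (left out, the last holds). Time passes only in rows, so rows that repeat a pose let the fingers close. It gives the time, the measured TCP pose, the force and the opening at its end, in the units of the state.
- manip.get_state(): the state, without advancing time (a new reading comes with each control period).
- manip.get_image(name): name is "side" or "top" or "wrist"; returns a dict with "pixels" (480x640x3 uint8, blue, green, red), "depth" (480x640 float32, m along the optical axis (not along the pixel's ray), 0 where there is no reading), "intrinsics" (3x3 intrinsics, pixels), "rvec" (rotation vector, rad) and "tvec" (3), from world to camera coordinates, as OpenCV has them. Camera axes: x right, y down, z forward; pixel columns grow to the right and rows downward; lengths in m; the calibration is good to about 2 mm. A picture is of the moment at which its call begins.
- manip.sign_off(): hands the job in, once; it reports no verdict.
The state is a dict: "clock": time; "qpos": joint angles; "qd": joint speeds; "effort": joint torques, N m; "position": TCP position; "ee_rot": TCP orientation; "contact_force": force on the tool from outside, world axes, zero at the start; "moment": the same for the moment, N m; "width": finger opening in m.
Only numpy, scipy, OpenCV 4.12 (cv2) and the standard library are available. Lean on these libraries where they do the work, as an engineer would, in place of code of your own. Each camera call takes 0.05 s, during which the arm holds its last target. There are 200 camera calls.

## Working session

There is one attempt and no reset: what is moved stays moved. The work goes in short steps, Python scripts to look and compute and a shell command to move; the robot and the scene stay as the last step left them, time stands still between calls to the robot, and variables do not carry over. Pictures are saved under pics/ and viewed, about 8 in all and at most 12, crops included, and the job is handed in when it is done.

```bash
ls; mkdir -p pics
cat > h.py <<'E'
from rig import manip
import numpy as np, cv2
from scipy.spatial.transform import Rotation as R
def grab(n,tag):
    im=manip.get_image(n); np.savez(f'/tmp/{tag}.npz',**{k:np.array(v) for k,v in im.items()}); return im
def load(tag): return dict(np.load(f'/tmp/{tag}.npz'))
def pt(im,u,v,r=1):
    d=im['depth'][v-r:v+r+1,u-r:u+r+1]; d=np.median(d[d>0])
    p=np.linalg.inv(im['intrinsics'])@[u,v,1]*d
    Rm,_=cv2.Rodrigues(np.array(im['rvec'],float)); return Rm.T@(p-np.array(im['tvec']).ravel())
def tool():
    s=manip.get_state(); q=np.array(s['ee_rot']); return np.array(s['position']),R.from_quat(q[[1,2,3,0]]),s
E
python3 - <<'E'
from h import *
a=grab('side','s0');b=grab('top','t0')
cv2.imwrite('pics/s0.png',a['pixels']);cv2.imwrite('pics/t0.png',b['pixels'])
s=manip.get_state();print(s['clock'],s['position'],s['ee_rot'],s['width'],s['contact_force'])
E
```

```text
pics
0.1 [0.19467692 0.54052008 0.23051677] [ 0.69639278  0.12107255  0.69673467 -0.12222657] 0.08571104307371309 [0.22352823 0.47652952 0.47513162]
```

View pics/s0.png

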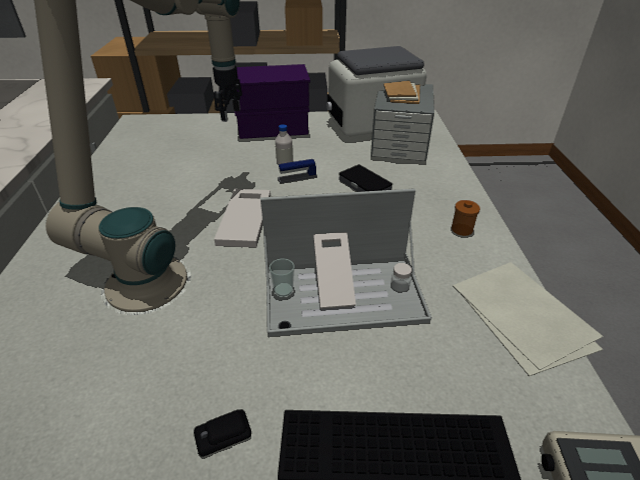

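View pics/t0.png

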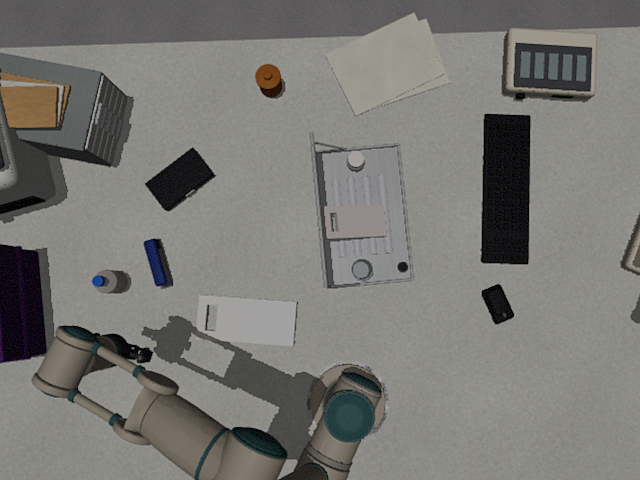

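Candidates for the board are the white board in the drainer (side 335,270; top 357,221) and the larger white board lying on the bench (side 243,217; top 250,320). The smaller one, in the drainer, is the one meant. I'll check it in a close crop.

Run:
```python
from h import *
a=load('s0');b=load('t0')
c1=cv2.resize(a['pixels'][185:340,255:435],None,fx=3,fy=3,interpolation=2)
c2=cv2.resize(b['pixels'][128:293,305:420],None,fx=3,fy=3,interpolation=2)
H=max(c1.shape[0],c2.shape[0]);o=np.zeros((H,c1.shape[1]*0+540+345-90,3),np.uint8)
o=np.zeros((H,885,3),np.uint8);o[:c1.shape[0],:540]=c1;o[:c2.shape[0],540:]=c2
cv2.imwrite('pics/c0.png',cv2.resize(o,(797,int(H*.9))))
for n,u,v in [('panelL',311,134),('panelR',326,286),('frontTop',400,145),('frontBot',411,278),('beaker',361,268),('pot',356,160),
  ('bd footend',384,222),('bd a',382,208),('bd b',384,235),('bd mid',360,222),('hd a',330,207),('hd b',329,236),('floor',400,200),('lookalike',250,320)]:
    print('T',n,pt(b,u,v).round(4))
for n,u,v in [('panTL',265,195),('panTR',411,193),('frontL',270,331),('frontR',428,320),('bdfL',321,305),('bdfR',352,303),('bdhL',317,237),('bdhR',346,236),('mid',335,275),('panel f',385,220)]:
    print('S',n,pt(a,u,v).round(4))
```

```text
T panelL [0.7197 0.0751 0.2308]
T panelR [0.3286 0.0473 0.2321]
T frontTop [ 0.7411 -0.1797 -0.0023]
T frontBot [ 0.3472 -0.1939  0.0176]
T beaker [ 0.3804 -0.0521  0.0071]
T pot [ 0.6853 -0.0454  0.0641]
T bd footend [ 0.5107 -0.1222  0.0201]
T bd a [ 0.5512 -0.1176  0.0237]
T bd b [ 0.4724 -0.1203  0.0268]
T bd mid [ 0.5081 -0.0511  0.0602]
T hd a [0.5469 0.0321 0.1046]
T hd b [0.4658 0.0371 0.114 ]
T floor [ 0.5759 -0.1726  0.0045]
T lookalike [0.2407 0.2691 0.0268]
S panTL [0.3019 0.3842 0.0255]
S panTR [0.7144 0.0723 0.2248]
S frontL [ 0.3474 -0.1973  0.0186]
S frontR [ 0.7343 -0.1727  0.0111]
S bdfL [ 0.472  -0.1248  0.0247]
S bdfR [ 0.5508 -0.1192  0.0225]
S bdhL [0.4679 0.0388 0.113 ]
S bdhR [0.5462 0.0422 0.1111]
S mid [ 0.5112 -0.0541  0.0596]
S panel f [0.6534 0.0695 0.1414]
```

View pics/c0.png

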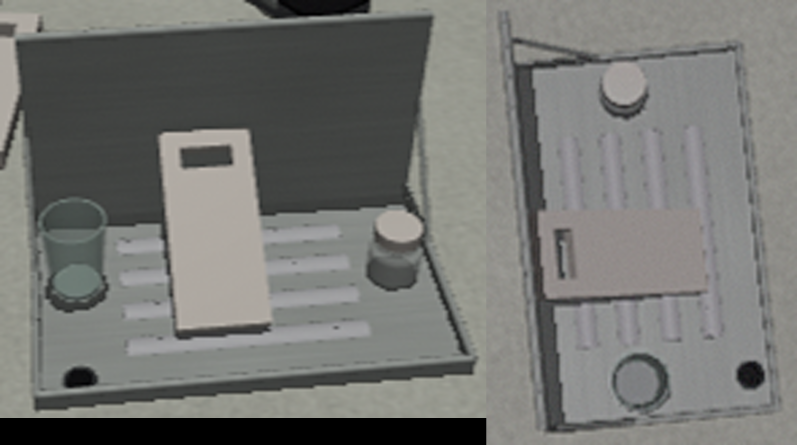

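The crop confirms it: the pale slotted board lies in the drainer over the ribs, with its foot between the third and fourth ribs from the panel, beaker at one end and pot at the other. Next I'll fit the drainer frame and the board.

```bash
cat >> h.py <<'E'
def cloud(im):
    v,u=np.mgrid[:480,:640]; d=im['depth']; K=im['intrinsics']
    P=np.stack([(u-K[0,2])/K[0,0]*d,(v-K[1,2])/K[1,1]*d,d],-1)
    Rm,_=cv2.Rodrigues(np.array(im['rvec'],float)); return (P-np.array(im['tvec']).ravel())@Rm
def plane(Q):
    for _ in range(4):
        c=Q.mean(0);n=np.linalg.svd(Q-c,full_matrices=False)[2][2];r=(Q-c)@n;Q=Q[abs(r)<2*r.std()+1e-4]
    return c,n*np.sign(n[2] if abs(n[2])>.3 else n[1]),r.std()
E
python3 - <<'E'
from h import *
a=load('s0');b=load('t0')
Ca=cloud(a);Cb=cloud(b)
c,n,s=plane(Ca[200:228,362:400].reshape(-1,3));print('panel',c,n,s,np.degrees(np.arctan2(n[1],n[0])))
ex=np.array([n[0],n[1],0]);ex/=np.linalg.norm(ex);ey=np.array([-ex[1],ex[0],0])
px=c@ex  # panel face at drainer x=.120
# y extents from rim ends in top view: points z .01-.03 
for nm,C,m in (('S',Ca,(slice(185,335),slice(258,432))),('T',Cb,(slice(128,293),slice(305,420)))):
    Q=C[m].reshape(-1,3);X=Q@ex-px+.12;Y=Q@ey
    k=(Q[:,2]>.2)&(X>.1)&(X<.15);print(nm,'panel top y',np.percentile(Y[k],[1,99]),'x',np.percentile(X[k],[5,95]),'z',np.percentile(Q[k,2],95))
    k=(Q[:,2]>.012)&(Q[:,2]<.024)&(X<-.1);print(nm,'front rim x',np.percentile(X[k],[5,50,95]),'y',np.percentile(Y[k],[1,99]))
c,n,s=plane(Cb[212:232,345:378].reshape(-1,3));print('board T',n,s,'in drainer n',n@ex,n@ey)
c,n,s=plane(Ca[255:295,325:343].reshape(-1,3));print('board S',n,s,n@ex,n@ey,'tilt',np.degrees(np.arccos(n[2])))
Q=np.vstack([Ca[225:310,305:362].reshape(-1,3)]);Q=Q[abs((Q-c)@n)<.004]
D=np.c_[Q@ex-px+.12,Q@ey,Q[:,2]];lx=D[:,0]
print('board upper face x',np.percentile(lx,[.5,99.5]),'z',np.percentile(D[:,2],[.5,99.5]))
for lo in(-.06,-.02,.02,.06):
    k=abs(lx-lo)<.01;print(lo,'y edges',np.percentile(D[k,1],[1,99]))
print('ex',ex,'ey',ey,'px',px)
p,r,s=tool();print(r.as_matrix(),s['qpos'])
E
```

```text
panel [0.6388469  0.06744983 0.1647944 ] [-0.06828395  0.99764873  0.00585706] 0.0014707956648310693 93.91549637390392
S panel top y [-0.72200852 -0.33049681] x [0.11703156 0.12393341] z 0.23606821848359905
S front rim x [-0.12789594 -0.12471823 -0.11649034] y [-0.72535417 -0.32649923]
T panel top y [-0.72389153 -0.31110973] x [0.10045664 0.12782107] z 1.7498923507876936
T front rim x [-0.12692774 -0.12236162 -0.10762601] y [-0.72873289 -0.32769328]
board T [-0.99158329  0.03507705 -0.12462816] 0.016255561593545815 in drainer n 0.10270555999583382 0.9868735425093247
board S [ 0.0416673  -0.48670561  0.87257177] 0.0015428542346450852 -0.4884148194926594 -0.008335293841731768 tilt 29.241115259426294
board upper face x [-0.06295306  0.12272982] z [0.02017794 0.12689267]
-0.06 y edges [-0.54715371 -0.45999338]
-0.02 y edges [-0.54776262 -0.45925597]
0.02 y edges [-0.54774913 -0.46022779]
0.06 y edges [-0.54743709 -0.45974563]
ex [-0.06828512  0.99766585  0.        ] ey [-0.99766585 -0.06828512  0.        ] px 0.023668655247708052
[[-7.57060577e-04  3.38946289e-01  9.40805421e-01]
 [-1.52452874e-03  9.40804206e-01 -3.38947078e-01]
 [-9.99998551e-01 -1.69088837e-03 -1.95512418e-04]] [ 1.10400579e+00  2.76537784e-01  1.50602166e+00 -1.02289569e-05
  1.36073533e+00 -1.20991052e-01]
```

```bash
cat >> h.py <<'E'
ex=np.array([-.068285,.997666,0]);ey=np.array([-.997666,-.068285,0]);O=ex*(-.0963)+ey*(-.527)
def dr(p): q=np.array(p)-O; return np.array([q@ex,q@ey,q[2]])
def goal(X,Y,Z,t=10,yaw=0):
    t=np.radians(t); x=np.sin(t)*ex-np.cos(t)*np.array([0,0,1]); M=np.c_[x,-ey,np.cross(x,-ey)]
    return O+ex*X+ey*Y+[0,0,Z],R.from_euler('z',yaw)*R.from_matrix(M)
def delta(*g,**k):
    p,r,s=tool(); P,Q=goal(*g,**k)
    print('delta_pos cm',(r.inv().apply(P-p)*100).round(2),'dr',(r.inv()*Q).as_rotvec().round(4),'world',P.round(3))
def axes():
    p,r,s=tool(); print('clock',s['clock'],'tcp drainer mm',(dr(p)*1000).round(1),'tool y err',(r.as_matrix()[:,1]@ex).round(3),'tilt',np.degrees(np.arcsin(r.as_matrix()[:,0]@ex)).round(1),'F',np.round(s['contact_force'],2),'w',s['width'])
E
python3 -c "
from h import *
delta(-.093,.0235,.38)"
```

```text
delta_pos cm [-14.87 -54.55  53.71] dr [1.1535 0.1554 0.1025] world [ 0.515 -0.154  0.38 ]
```

```bash
python3 -m creep '{"delta_pos":[[-5,0,0],[-10,0,0],[-14.9,-4,4],[-14.9,-7,7],[-14.9,-11,11],[-14.9,-14.5,14.5],[-14.9,-18,18],[-14.9,-21.5,21.5],[-14.9,-25,25],[-14.9,-28.5,28.5]],"dr":[[0.1,0,0],[0.2,0,0],[0.3,0.03,0.02],[0.4,0.06,0.04],[0.5,0.09,0.05],[0.6,0.1,0.06],[0.7,0.12,0.07],[0.8,0.13,0.08],[0.9,0.14,0.09],[1.0,0.15,0.1]]}' 0; python3 -c "
from h import *
axes();delta(-.093,.0235,.38)"
```

```text
clock: 1.1
position: [0.3593, 0.1897, 0.3802]
ee_rot: [0.505, 0.483, 0.594, -0.398]
contact_force: [0.1, 0.0, 0.2]
width: 0.0426
clock 1.1 tcp drainer mm [261.1 155.6 380.2] tool y err 0.148 tilt 9.9 F [0.1  0.04 0.17] w 0.042610138224970985
delta_pos cm [-6.22  7.81 36.45] dr [0.1493 0.0007 0.0109] world [ 0.515 -0.154  0.38 ]
```

```bash
python3 -m creep '{"delta_pos":[[-0.6,0.8,4],[-1.3,1.6,8],[-2,2.5,12],[-2.8,3.4,16],[-3.5,4.3,20],[-4.1,5.2,24],[-4.8,6,28],[-5.5,6.9,32],[-6.2,7.8,36.4],[-6.2,7.8,36.4]],"dr":[[0.02,0,0],[0.04,0,0],[0.06,0,0],[0.08,0,0],[0.1,0,0],[0.12,0,0],[0.14,0,0],[0.15,0,0.01],[0.15,0,0.01],[0.15,0,0.01]]}'; python3 -c "
from h import *
axes();delta(-.093,.0235,.04)"
```

```text
clock: 2.1
position: [0.5182, -0.1567, 0.3775]
ee_rot: [0.469, 0.522, 0.559, -0.441]
contact_force: [-0.5, 0.8, -0.8]
width: 0.0429
clock 2.1 tcp drainer mm [-95.4  20.7 377.5] tool y err -0.002 tilt 9.9 F [-0.53  0.76 -0.8 ] w 0.042883803777909665
delta_pos cm [33.29 -0.17  5.54] dr [-0.0025  0.0025  0.0029] world [ 0.515 -0.154  0.04 ]
```

```bash
python3 -m creep '{"delta_pos":[[4,0,0.7],[8,0,1.3],[12,0,2],[16,0,2.7],[20,0,3.3],[24,-0.1,4],[28,-0.1,4.6],[31,-0.1,5.2],[33,-0.1,5.5],[33.3,-0.1,5.5]],"dr":[[0,0,0],[0,0,0],[0,0,0],[0,0,0],[0,0,0],[0,0,0],[0,0,0],[0,0,0],[0,0,0],[0,0,0]]}'
python3 - <<'E'
from h import *
axes();delta(-.093,.0235,.012)
a=grab('side','s1');w=grab('wrist','w1')
c=cv2.resize(a['pixels'][185:340,255:435],None,fx=2.4,fy=2.4,interpolation=2)
w=cv2.resize(w['pixels'],(360,270));o=np.zeros((372,792,3),np.uint8);o[:,:432]=c[:372];o[:270,432:]=w
cv2.imwrite('pics/s1.png',o)
E
```

```text
clock: 3.1
position: [0.5124, -0.1466, 0.0402]
ee_rot: [0.468, 0.521, 0.563, -0.439]
contact_force: [0.6, 1.0, -0.4]
width: 0.0428
clock 3.1 tcp drainer mm [-84.9  25.8  40.2] tool y err 0.004 tilt 10.1 F [ 0.63  1.03 -0.37] w 0.04278725845081682
delta_pos cm [2.63 0.25 1.29] dr [ 0.0025 -0.0024  0.007 ] world [ 0.515 -0.154  0.012]
```

View pics/s1.png

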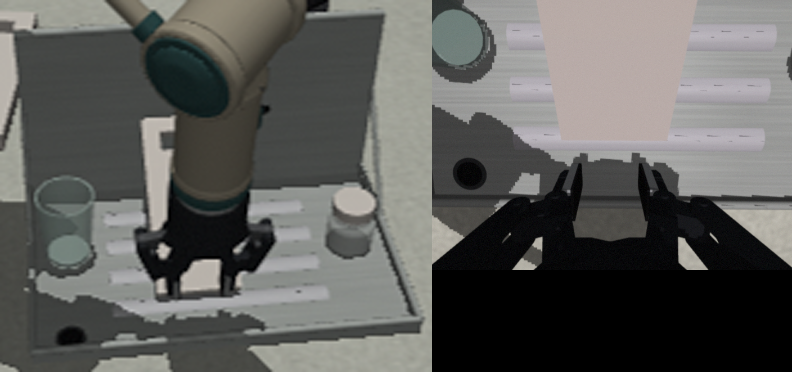

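The picture shows both fingers hovering just outside the board's foot (wrist inset, tips at about (583,155) and (637,155), foot edge at about (610,138)) and centred on it. Next I'll lower them and feel for the floor.

```bash
python3 -m creep '{"delta_pos":[[0.5,0.1,1.2],[1.5,0.2,1.3],[2.4,0.2,1.3],[2.4,0.2,1.3],[2.4,0.2,1.3]],"dr":[[0,0,0],[0,0,0],[0,0,0],[0,0,0],[0,0,0]]}'; python3 -c "
from h import *
axes();delta(-.093,.0235,.004)"
```

```text
clock: 3.7
position: [0.517, -0.1566, 0.0165]
ee_rot: [0.47, 0.521, 0.561, -0.439]
contact_force: [0.0, -0.0, -0.1]
width: 0.0428
clock 3.7 tcp drainer mm [-95.2  21.9  16.5] tool y err 0.003 tilt 10.0 F [ 0.03 -0.   -0.14] w 0.042810991625343506
delta_pos cm [ 1.27 -0.16 -0.  ] dr [0.003  0.0006 0.0023] world [ 0.515 -0.154  0.004]
```

```bash
python3 -m creep '{"delta_pos":[[0.4,0,0],[0.8,0,0],[0.8,0,0]],"dr":[[0,0,0],[0,0,0],[0,0,0]]}'; python3 -m creep '{"delta_pos":[[0.3,0,0],[0.3,0,0]],"dr":[[0,0,0],[0,0,0]]}';python3 -m creep '{"delta_pos":[[0.3,0,0],[0.3,0,0]],"dr":[[0,0,0],[0,0,0]]}'; python3 -c "
from h import *
axes()"
```

```text
clock: 4.0
position: [0.5168, -0.1551, 0.0084]
ee_rot: [0.47, 0.521, 0.561, -0.439]
contact_force: [-0.2, -0.2, 0.3]
width: 0.0428
clock: 4.2
position: [0.517, -0.1548, 0.0057]
ee_rot: [0.47, 0.521, 0.561, -0.439]
contact_force: [0.6, -0.0, 0.3]
width: 0.0429
clock: 4.4
position: [0.5174, -0.1547, 0.0034]
ee_rot: [0.471, 0.521, 0.56, -0.438]
contact_force: [-0.4, -0.5, 3.2]
width: 0.043
clock 4.4 tcp drainer mm [-93.3  21.3   3.4] tool y err 0.003 tilt 9.9 F [-0.37 -0.49  3.16] w 0.04302756845627046
```

```bash
python3 -m creep '{"delta_pos":[[-0.3,-0.1,-0.05],[-0.64,-0.2,-0.1],[-0.64,-0.2,-0.1],[-0.51,-0.2,-0.85],[-0.38,-0.2,-1.6],[-0.3,-0.2,-2.05],[-0.21,-0.2,-2.55],[-0.12,-0.2,-3.05],[-0.12,-0.2,-3.05]],"dr":[[0,0,0],[0,0,0],[0,0,0],[0,0,0],[0,0,0],[0,0,0],[0,0,0],[0,0,0],[0,0,0]]}'
python3 - <<'E'
from h import *
axes()
a=grab('side','s2');w=grab('wrist','w2')
c=cv2.resize(a['pixels'][185:340,255:435],None,fx=2.4,fy=2.4,interpolation=2)
w=cv2.resize(w['pixels'],(360,270));o=np.zeros((372,792,3),np.uint8);o[:,:432]=c[:372];o[:270,432:]=w
cv2.imwrite('pics/s2.png',o)
E
```

```text
clock: 5.3
position: [0.5133, -0.1252, 0.0092]
ee_rot: [0.472, 0.521, 0.56, -0.439]
contact_force: [-0.5, -3.8, -1.7]
width: 0.0425
clock 5.3 tcp drainer mm [-63.7  23.4   9.2] tool y err 0.004 tilt 9.8 F [-0.51 -3.81 -1.66] w 0.04253134549064704
```

View pics/s2.png

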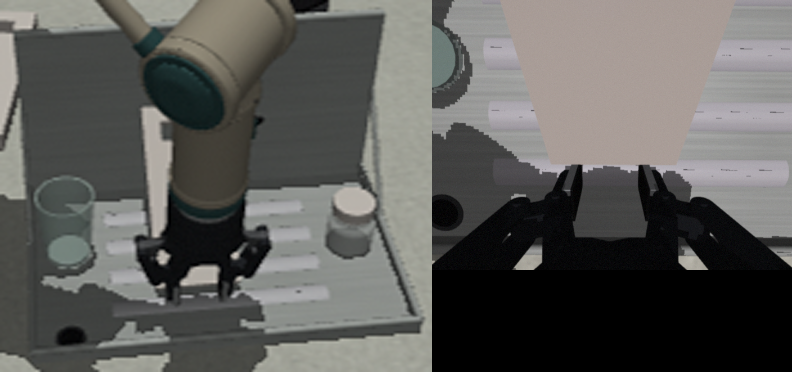

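Contact is made at 3.8 N. Both finger tips are on the foot edge, centred (tips at about (577,165) and (643,165), foot edge spanning 550–680), and the head has risen. I'll carry on over rib 3.

```bash
python3 -m creep '{"delta_pos":[[0.07,0,-0.4],[0.14,0,-0.8],[0.21,0,-1.2],[0.28,0,-1.6],[0.35,0,-2.0],[0.35,0,-2.0]],"dr":[[0,0,0],[0,0,0],[0,0,0],[0,0,0],[0,0,0],[0,0,0]]}'; python3 -c "
from h import *
axes()"; python3 -m creep '{"delta_pos":[[0.07,0,-0.4],[0.14,0,-0.8],[0.21,0,-1.2],[0.28,0,-1.6],[0.35,0,-2.0],[0.35,0,-2.0]],"dr":[[0,0,0],[0,0,0],[0,0,0],[0,0,0],[0,0,0],[0,0,0]]}'
python3 - <<'E'
from h import *
axes()
a=grab('side','s3');w=grab('wrist','w3')
c=cv2.resize(a['pixels'][185:340,255:435],None,fx=2.4,fy=2.4,interpolation=2)
w=cv2.resize(w['pixels'],(360,270));o=np.zeros((372,792,3),np.uint8);o[:,:432]=c[:372];o[:270,432:]=w
cv2.imwrite('pics/s3.png',o)
E
```

```text
clock: 6.0
position: [0.5119, -0.104, 0.01]
ee_rot: [0.471, 0.522, 0.561, -0.438]
contact_force: [0.6, -3.0, -0.2]
width: 0.0426
clock 6.0 tcp drainer mm [-42.4  23.4  10. ] tool y err 0.003 tilt 10.0 F [ 0.58 -3.   -0.21] w 0.0426283544358517
clock: 6.6
position: [0.5099, -0.0834, 0.0095]
ee_rot: [0.47, 0.521, 0.561, -0.438]
contact_force: [0.8, -1.3, 0.3]
width: 0.0432
clock 6.6 tcp drainer mm [-21.7  24.    9.5] tool y err 0.004 tilt 10.0 F [ 0.79 -1.25  0.35] w 0.04321403943837786
```

View pics/s3.png

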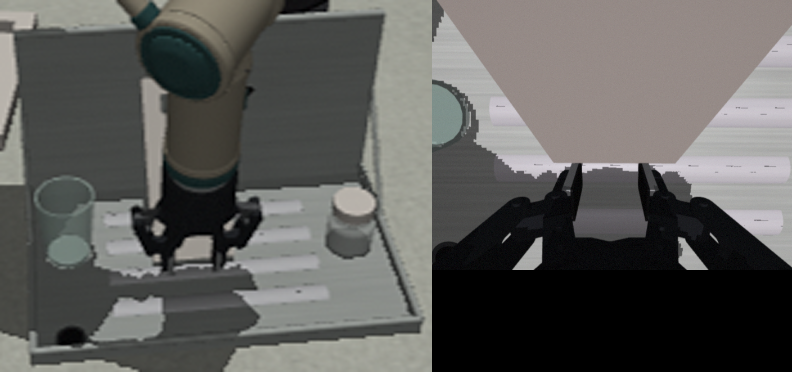

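The board is square on the tips, its foot now in the bay between ribs 2 and 3. On over rib 2.

```bash
python3 -m creep '{"delta_pos":[[0.07,0,-0.4],[0.14,0,-0.8],[0.21,0,-1.2],[0.28,0,-1.6],[0.35,0,-2.0],[0.35,0,-2.0]],"dr":[[0,0,0],[0,0,0],[0,0,0],[0,0,0],[0,0,0],[0,0,0]]}'; python3 -c "
from h import *
axes()"; python3 -m creep '{"delta_pos":[[0.05,0,-0.3],[0.1,0,-0.6],[0.16,0,-0.9],[0.16,0,-0.9]],"dr":[[0,0,0],[0,0,0],[0,0,0],[0,0,0]]}'
python3 - <<'E'
from h import *
axes()
a=grab('side','s4');w=grab('wrist','w4')
c=cv2.resize(a['pixels'][185:340,255:435],None,fx=2.4,fy=2.4,interpolation=2)
w=cv2.resize(w['pixels'],(360,270));o=np.zeros((372,792,3),np.uint8);o[:,:432]=c[:372];o[:270,432:]=w
cv2.imwrite('pics/s4.png',o)
E
```

```text
clock: 7.3
position: [0.5121, -0.067, 0.0114]
ee_rot: [0.475, 0.521, 0.558, -0.438]
contact_force: [1.4, -8.6, 11.0]
width: 0.0424
clock 7.3 tcp drainer mm [-5.5 20.7 11.4] tool y err 0.004 tilt 9.5 F [ 1.36 -8.65 11.02] w 0.04244441273795082
clock: 7.7
position: [0.5067, -0.0536, 0.009]
ee_rot: [0.47, 0.521, 0.562, -0.439]
contact_force: [-0.6, -0.4, -0.2]
width: 0.0427
clock 7.7 tcp drainer mm [ 8.2 25.2  9. ] tool y err 0.004 tilt 10.0 F [-0.65 -0.43 -0.19] w 0.04269845400835294
```

View pics/s4.png

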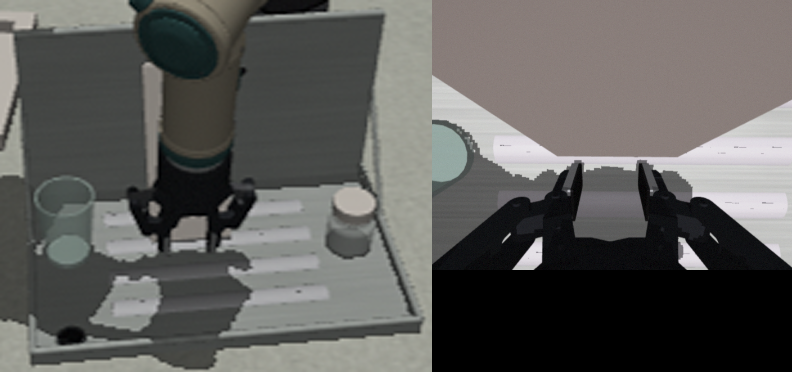

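The contact force has fallen to zero with the foot past rib 2 (foot edge at wrist (555–678,155), ahead of the tips), so the board seems to have dropped in. I'll back off up and outward, then look.

```bash
python3 -m creep '{"delta_pos":[[-0.3,0,0],[-0.8,0,0.8],[-1.5,0,2],[-3,0,3.5],[-6,0,4],[-10,0,4.5],[-14,0,5],[-18,0,5.5],[-22,0,6],[-26,0,6.5]],"dr":[[0,0,0],[0,0,0],[0,0,0],[0,0,0],[0,0,0],[0,0,0],[0,0,0],[0,0,0],[0,0,0],[0,0,0]]}'
python3 - <<'E'
from h import *
axes();delta(-.20,.2,.40)
E
```

```text
clock: 8.8
position: [0.5157, -0.1653, 0.2566]
ee_rot: [0.471, 0.522, 0.56, -0.439]
contact_force: [0.6, -0.6, -0.8]
width: 0.0428
clock 8.8 tcp drainer mm [-103.8   23.8  256.6] tool y err 0.002 tilt 9.9 F [ 0.63 -0.64 -0.81] w 0.042812855708859544
delta_pos cm [-15.76 -17.64   6.99] dr [0.002  0.0024 0.0006] world [ 0.346 -0.273  0.4  ]
```

```bash
python3 -m creep '{"delta_pos":[[-4,-4,1],[-7,-7,2],[-9,-10,3],[-11,-13,4],[-13,-16,5],[-15,-17.6,6],[-15.8,-17.6,7],[-15.8,-17.6,7]],"dr":[[0,0,0],[0,0,0],[0,0,0],[0,0,0],[0,0,0],[0,0,0],[0,0,0],[0,0,0]]}'
python3 - <<'E'
from h import *
axes()
a=grab('side','s5');b=grab('top','t5')
c1=cv2.resize(a['pixels'][185:340,255:435],None,fx=2.6,fy=2.6,interpolation=2)
c2=cv2.resize(b['pixels'][128:293,305:420],None,fx=2.6,fy=2.6,interpolation=2)
o=np.zeros((430,780,3),np.uint8);o[:c1.shape[0],:468]=c1;o[:c2.shape[0],468:468+c2.shape[1]]=c2
cv2.imwrite('pics/s5.png',o)
E
```

```text
clock: 9.6
position: [0.3478, -0.2742, 0.3987]
ee_rot: [0.471, 0.522, 0.559, -0.439]
contact_force: [-0.2, 0.9, -0.6]
width: 0.0427
clock 9.6 tcp drainer mm [-201.1  198.7  398.7] tool y err 0.0 tilt 9.8 F [-0.19  0.88 -0.63] w 0.042722547094803213
```

View pics/s5.png

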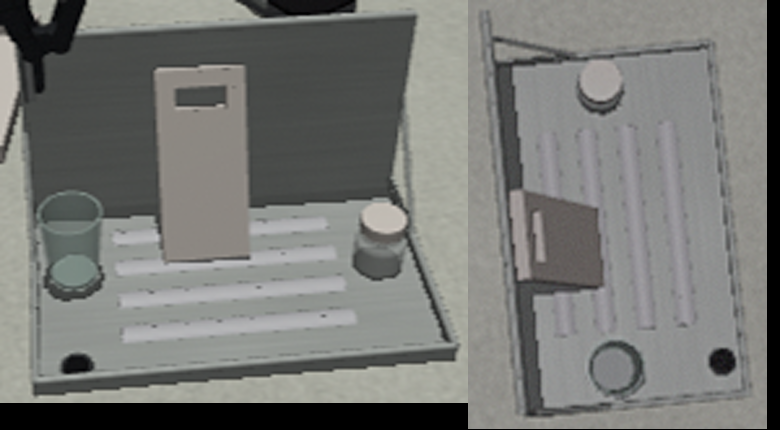

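The board now stands steeply with its foot at rib 2 (side crop, foot edge (165–250,260)), and the beaker and pot look unmoved. Now to check the numbers.

Run:
```python
from h import *
a=load('s5');C=cloud(a)
c,n,s=plane(C[222:275,321:345].reshape(-1,3))
nd=[n@ex,n@ey,n[2]];print('lean from upright',90-np.degrees(np.arccos(n[2])),'n',np.round(nd,4),s)
Q=C[205:292,310:356].reshape(-1,3);Q=Q[abs((Q-c)@n)<.004]
D=(Q-O);D=np.c_[D@ex,D@ey,D[:,2]]
k=D[:,2]>.03;print('y',np.percentile(D[k,1],[1,99]),'z max',np.percentile(D[:,2],99.5))
# under-face foot edge: intersect plane shifted 18mm (towards panel) with z=.004 at both y ends
nn=n if n@ex<0 else -n
cu=np.array(dr(c-nn*.018)); m=np.array([nn@ex,nn@ey,nn[2]])
for y in (-.0215,.0235,.0685):
  for z in (.004,.006): 
    x=cu[0]-(m[1]*(y-cu[1])+m[2]*(z-cu[2]))/m[0]; print('foot y',y,'z',z,'dist from panel mm',1000*(.12-x))
for tag,t in (('s0','t0'),('s5','t5')):
    b=load(t);print(t,'pot',dr(pt(b,356,160)).round(3))
d=cv2.absdiff(load('t0')['pixels'],load('t5')['pixels']).max(2)
print('diff pot/beaker',d[148:172,345:368].mean(),d[258:280,350:373].mean())
```

```text
lean from upright -1.2185603384291142 n [ 0.1393  0.99   -0.0213] 0.01818157749640802
y [0.01009499 0.02496952] z max 0.20211637144252287
foot y -0.0215 z 0.004 dist from panel mm -355.9865726719491
foot y -0.0215 z 0.006 dist from panel mm -356.2918207070514
foot y 0.0235 z 0.004 dist from panel mm -36.25447185775255
foot y 0.0235 z 0.006 dist from panel mm -36.55971989285475
foot y 0.0685 z 0.004 dist from panel mm 283.4776289564441
foot y 0.0685 z 0.006 dist from panel mm 283.17238092134187
t0 pot [ 0.004 -0.154  0.064]
t5 pot [ 0.004 -0.153  0.065]
diff pot/beaker 3.971014492753623 4.0770750988142295
```

Run:
```python
from h import *
a=load('s5');C=cloud(a)
u0,u1=322,347
Q=C[228:280,u0:u1].reshape(-1,3);D=Q-O;D=np.c_[D@ex,D@ey,D[:,2]]
D=D[(D[:,0]>-.05)&(D[:,0]<.13)&(D[:,2]<.25)]
print(len(D))
A=np.c_[np.ones(len(D)),D[:,1]-.0235,D[:,2]]
for _ in range(4):
    f=np.linalg.lstsq(A,D[:,0],rcond=None)[0];r=D[:,0]-A@f;k=abs(r)<2.5*r.std()+1e-4;A,D=A[k],D[k]
L=np.arctan(f[2]);print('lean',np.degrees(L),'yaw',np.degrees(np.arctan(f[1])),'std',r.std())
Q=C[200:295,308:360].reshape(-1,3);E=Q-O;E=np.c_[E@ex,E@ey,E[:,2]];r=E[:,0]-(f[0]+f[1]*(E[:,1]-.0235)+f[2]*E[:,2]);E=E[abs(r)<.004]
for z in(.05,.1,.15):
    e=E[abs(E[:,2]-z)<.012];print('y at',z,np.percentile(e[:,1],[1,99]))
print('z',np.percentile(E[:,2],[.5,99.5]))
for y in(-.0215,.0685): print('under foot edge mm from panel',1000*(.12-(f[0]+f[1]*(y-.0235)+f[2]*.004+.018/np.cos(L))))
```

```text
1296
lean 23.91618538794072 yaw -0.05413193683402129 std 0.002147372791158908
y at 0.05 [-0.0216721   0.06473258]
y at 0.1 [-0.02330121  0.06429587]
y at 0.15 [-0.02236758  0.06445493]
z [0.00412343 0.19581548]
under foot edge mm from panel 81.39420141716782
under foot edge mm from panel 81.47923169000863
```

```bash
python3 -c "
from h import *
axes();print(manip.sign_off())"
```

```text
clock 9.7 tcp drainer mm [-199.   198.5  397.3] tool y err 0.003 tilt 10.0 F [0.52 0.34 0.46] w 0.04278089079821762
the job is handed in; nothing more can be done
None
```

The board now stands in the bay between the first and second ribs and leans steeply on the panel. I handed the job in at about 9.7 s with the arm clear of everything. I pushed the foot with both half-open fingertips over ribs 3 and 2, then backed off.

**Last checks:**
- **Foot:** both ends are about 81 mm from the panel, good to a few mm. The board is square to the panel, with a yaw of about 0.05°.
- **Lean:** about 24° from the upright, close to the expected 25°.
- **Forces:** 3–4 N on the foot at the start of the push. One reading showed 8.6 N back and 11 N up at rib 2, probably a fingertip brushing a rib, then the force fell to zero.
- **Other things:** the pot measured within 1 mm of its start, and the beaker looks unmoved by image difference. I did not measure the slide box, mouse or stapler, but the arm touched nothing outside the drainer.

One check failed at first: a plane fit to the board gave nonsense, probably from bad depth pixels. After filtering it agreed with the picture.

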